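Lock the cassette carrier with its spring cotter

TASK

Close the cassette carrier for transport: swing its retaining bar fully down over the upright stud, then pick up the big spring cotter and push its straight leg through the stud's cross hole above the bar until the bow snaps over the stud, and let go. Leave the timer, the wax block and the petri dish where they are.

Things in the scene. Friction and masses are not known exactly. Their poses are not given: they have to be found in the camera images.
- carrier: Fixed bare-metal cassette carrier: base plate 90 (x) x 210 (y) x 12 mm, origin under its centre, z up. At y = +75 mm two lugs (70 mm over their outer faces, 51 mm high) carry the bar's hinge; at y = -75 mm stands a round steel stud, 28 mm diameter, top 71 mm above the bench, with a cross hole along x. Between them lie two stacks of cassettes (fixed, top 36 mm high).
- stud_hole (a point): Centre of the stud's cross hole, 52.5 mm above the bench, axes as the carrier. The hole runs level right through the 28 mm stud along x, open at both ends: 11 mm wide (y) and 10 mm high (z), with slightly flared mouths. Its lower edge is 1.5 mm above the top of the closed bar.
- bar_hinge (a point): Point on the bar's hinge axis midway between the lugs, 43 mm above the bench; axes as the carrier; the hinge axis runs along x. A fixed white warming table, 160 mm high, stands left of and beyond the carrier, between it and where the cotter lies; its nearest corner is at about x = 0.55, y = 0.07 m from the robot's base: carry things round or above it.
- bar_end (a point): Point on the top face and centre line of the retaining bar, 120 mm from its hinge; moves with it. -y points along the bar away from the hinge, z out of the top face. The bar is a steel strip 52 mm wide, 6 mm thick, rubber pad below; 126 mm from the hinge it forks into two prongs (10 mm wide, 32 mm gap), ending 170 mm from the hinge, that straddle the stud when closed.
- bar (a joint): Angle of the retaining bar: 0 = fully down and level (top face 46 mm above the bench), growing as its fork end rises, at most 1.1 rad. It starts raised and a stiff hinge holds it wherever it is left; a push of a few newton down on its top, 50 mm or more from the hinge, lowers it.
- cotter: Loose spring cotter (hair-pin clip), 7 mm steel wire with a grey plastic grip, 122 mm long, about 80 g, lying flat on the bench. Origin in its underside plane, z up; +x runs along the straight leg to its tip at x = 78 mm (leg axis y = 0, z = 3.5 mm). The grip is a block 32 (x) x 22 (y) x 18 (z) mm centred at x = -28 mm, y = 0, underside z = 0. The bow is on the +y side.
- leg_seat (a point): Point on the axis of the cotter's straight leg, 30 mm ahead of the cotter's origin, axes as the cotter: when the cotter is fully home this point is in the middle of the stud and the bow's arch lies round the stud.
- leg_tip (a point): Tip of the cotter's straight leg, 48 mm ahead of leg_seat; the last 8 mm taper to 5 mm.
- bow (a joint): Opening of the cotter's springy bow about its 25 mm coil at x = 0, y = 9 mm: 0 = relaxed. Wire centre line then: in to y = 11 mm at x = 13, arched out to 19 at x = 30, in to 10.5 at x = 46, flared to 22 at its end, x = 64 mm. Pushed on, it is spread to 0.10-0.15 rad by the stud and springs back to about 0 once the arch has snapped over; the push takes roughly 3 to 10 N.
- timer: Bystander: small flat white laboratory timer, 60 x 66 x 18 mm, loose; origin under its centre.
- wax_block: Bystander: pale block of wax, 34 x 42 x 22 mm, loose; origin under its centre.
- petri_dish: Bystander: clear round petri dish, 68 mm diameter, 15 mm high, loose; origin under its centre.
There are look-alikes about, which are no part of the job. Of the things shaped like the cotter, the steel one is meant.

How it is judged (in metres and radians):
On the way, in this order (a step that is already met when the one before it is completed fails the run):
1. the retaining bar is fully down over the stud (value of joint bar below 0.06 rad), for 0.2 s.
2. the cotter's straight leg is through the cross hole and the bow has snapped over the stud (value of joint bar below 0.08 rad and distance between leg_seat and stud_hole below 0.007 m and angle between the x axis of cotter and the x axis of carrier, either way round below 0.25 rad and value of joint bow below 0.06 rad), for 0.2 s.
At the end, for the whole second after the job is handed in: The bar is down (under 0.08 rad), the cotter's leg lies through the stud's cross hole (leg_seat within 7 mm of the hole's centre, leg within 0.25 rad of the hole's axis), the bow has sprung back round the stud (under 0.06 rad), and the cotter is at rest (all of step 2 and linear speed of cotter below 0.02 m/s); the robot touches nothing.
It fails at once if the timer, the wax block or the petri dish is moved by more than 30 mm (distance of any of timer, wax_block, petri_dish from where it was at the start of the episode above 0.03 m).
It also fails if it takes over 64 s, if anything falls off the work surface, if the arm or the gripper's body presses on something with over 40 N, if the wrist force passes 120 N, or if a joint passes its speed limit or range.

ROBOT

A 6-joint arm with a two-finger parallel gripper is mounted at the origin on a cart in front of the work surface, level with it; the furniture and walls round the work are solid. World frame = base frame: x ahead of the robot, y to its left, z up, the work surface at z = 0. Lengths are in mm, angles in degrees, forces in N, time in s.
With the tool pointing down it reaches from about 300 to 850 mm from the base axis. Payload 4.2 kg.
Tool frame: the origin (TCP) lies at the very end of the fingers, on their centre line; the grasp point (between the pads) lies 19 mm behind it; z points along the fingers, y is the line along which they close (so a half turn about z gives the same grasp; the last joint's range is limited). The gripper opens to 91 mm and grips with 3 to 60 N. Pads are 32 mm wide; open, the fingers measure 118 mm over their backs; the gripper's body (76 mm by 178 mm) begins 60 mm behind the grasp point.
Start: joints at [-70.015, 18.312, 89.639, -0, 72.044, -1.146], TCP at [207.29, -536.353, 213.976] pointing down, gripper open.
Joint ranges: [-177.97, 177.97], [-48.28, 115.42], [12.27, 149.76], [-77.06, 257.06], [2.81, 150.46], [-146.56, 146.56]. Speed limits (degrees/s): [147.25, 147.25, 180, 180, 180, 180].

INTERFACE

Orientations are given as [roll, pitch, yaw] about the fixed x, y, z axes, in that order (R = Rz(yaw) Ry(pitch) Rx(roll)).
In Python, from workcell import env, eyes gives the robot as it stands.
- The arm moves only by the tool send_rows, never from a script. Its argument "targets" is text: rows parted by semicolons, each of 7 numbers parted by spaces: the shift along the tool's x, y, z in m, then the turn, a rotation vector about the tool's x, y, z in degrees, then the opening in per cent of the stroke, from 0 (shut) to 100 (fully open). A call has 1 to 12 rows; each row is the pose to reach, as a shift and turn from the pose commanded when the call began, along the tool's axes at that moment; what a row does not reach only later rows make up. A row lasts 1/12 s, in which the tool goes at most 41.7 mm and 7.16 degrees, less where a joint would pass 70% of its speed; a pose out of reach is approached as far as the arm can. A call with a gripper value outside its range is refused whole. The fingers move at their own pace and stop on an object; "grip_force" is the grip in N (left out, the last holds). Time passes only in rows, so rows that repeat a pose let the fingers close. It gives the time, the measured TCP pose, the force, the opening and the grip force at its end, in the units of the state.
- env.state(): the state, without advancing time (a new reading comes with each control period).
- eyes.grab_frame(name): name is "scene" or "top"; returns a dict with "image" (420x560x3 uint8, blue, green, red), "fovy" (degrees; the focal length in pixels is half the picture's height over the tangent of half this angle, whatever the lens; pixels are square), "cx", "cy" (the principal point, pixels), "eye" and "attitude" of the camera in the world. Camera axes: x right, y up, looking along -z (the intrinsics and any distortion apply to the point x, -y, -z); pixel columns grow to the right and rows downward; lengths in mm; the calibration is good to about 2 mm. A picture is of the moment at which its call begins. There is no depth.
- env.job_done(): hands the job in; it is judged then, once.
The state is a dict: "time_s": time; "qpos": joint angles; "qvel": joint speeds; "effort": joint torques, N m; "ee_pos": TCP position; "ee_rot": TCP orientation; "force": force on the tool from outside, world axes, zero at the start; "torque": the same for the moment, N m; "gripper_width": finger opening in mm; "gripper_force": force on a finger pad.
Only numpy, scipy, OpenCV 4.12 (cv2) and the standard library are available. Lean on these libraries where they do the work, as an engineer would, in place of code of your own. Each camera call takes 0.05 s, during which the arm holds its last target. There are 200 camera calls.

## Working session

There is one attempt and no reset: what is moved stays moved. The work goes in short steps, Python scripts to look and compute and a tool call to move; the robot and the scene stay as the last step left them, time stands still between calls to the robot, and variables do not carry over. Pictures are saved under pics/ and viewed, at most 10 in all, crops included, and the job is handed in when it is done.

Besides the shell and the picture viewer there is one more tool, called after "Call:" as a command line: name --argument value ..., lists and objects as JSON in quotes. send_rows: Moves the arm, as the interface text tells. Its arguments: {"type":"object","properties":{"targets":{"type":"string"},"grip_force":{"type":"number"}},"required":["targets"]}

```bash
ls; mkdir -p pics; cat > h.py <<'E'
import numpy as np, cv2, json
from workcell import env, eyes
from scipy.spatial.transform import Rotation as R
E
python3 - <<'E'
from h import *
import pickle
for n in("scene","top"):
    f=eyes.grab_frame(n); cv2.imwrite(f"pics/{n}0.png",f["image"])
    pickle.dump(f,open(n+"0.pkl","wb"))
    print({k:v for k,v in f.items() if k!="image"})
print(env.state())
E
```

```text
pics
{'fovy': 43.13813922506779, 'cx': 281.158988523416, 'cy': 210.27895778852275, 'eye': array([  -83.52929296, -1292.75252729,   744.54121609]), 'attitude': array([ 63.74771991,   0.46042123, -26.38323528])}
{'fovy': 56.4698471209658, 'cx': 281.0739555903284, 'cy': 213.88649830827757, 'eye': array([ 355.82186395,  -48.6485101 , 1131.9891472 ]), 'attitude': array([  9.71071423,  -0.42800864, -90.60693655])}
{'time_s': 0.1, 'qpos': array([-7.00151399e+01,  1.83490581e+01,  8.96981436e+01, -1.43918143e-03,
        7.20425606e+01, -1.14575340e+00]), 'qvel': array([ 0.06137924, -0.12155047, -0.26367284, -0.02040554,  0.07485547,
        0.10311817]), 'effort': array([-9.54351606e-06, -4.13333702e+01, -2.32510418e+01,  7.28037511e-02,
        4.21670463e-02, -4.24679445e-05]), 'ee_pos': array([ 207.13188377, -535.9336922 ,  213.20213487]), 'ee_rot': array([-1.79910228e+02, -4.26767469e-04,  2.11310579e+01]), 'force': array([-0.21847877, -0.17286399,  0.09336054]), 'torque': array([-0.01426887,  0.02151159,  0.0202965 ]), 'gripper_force': 0.0, 'gripper_width': 90.93734065860417}
```

View pics/scene0.png

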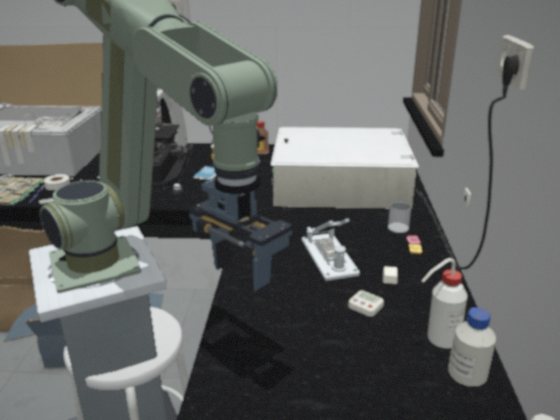

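View pics/top0.png

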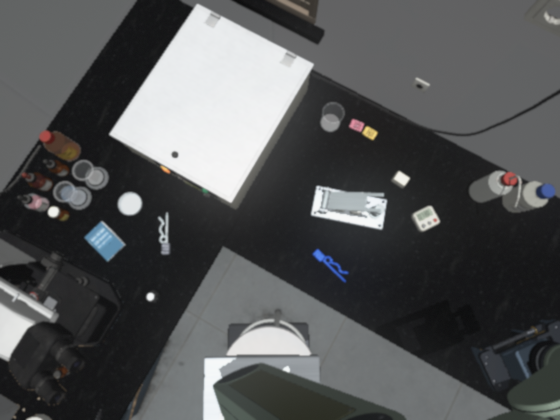

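The scene picture shows the carrier at (330,255) with the bar raised, and the timer at (366,302) and wax block at (390,274).

Two things in the top picture could be taken for the cotter:
- A grey steel one at (165,233).
- A blue one at (330,263).

By the description, the steel one at (165,233) is meant. I'll check it in a close crop together with the carrier.

```bash
python3 - <<'E'
from h import *
im=cv2.imread("pics/top0.png")
def c(x,y,w,h,s): return cv2.resize(im[y:y+h,x:x+w],None,fx=s,fy=s,interpolation=cv2.INTER_CUBIC)
a=c(140,205,40,60,10); b=c(300,175,100,60,4)
o=np.zeros((600,800,3),np.uint8); o[:600,:400]=a; o[:240,400:800]=b
b2=c(100,180,100,60,4); o[260:500,400:800]=b2
cv2.imwrite("pics/crop1.png",o)
E
```

```text
(no output)
```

View pics/crop1.png

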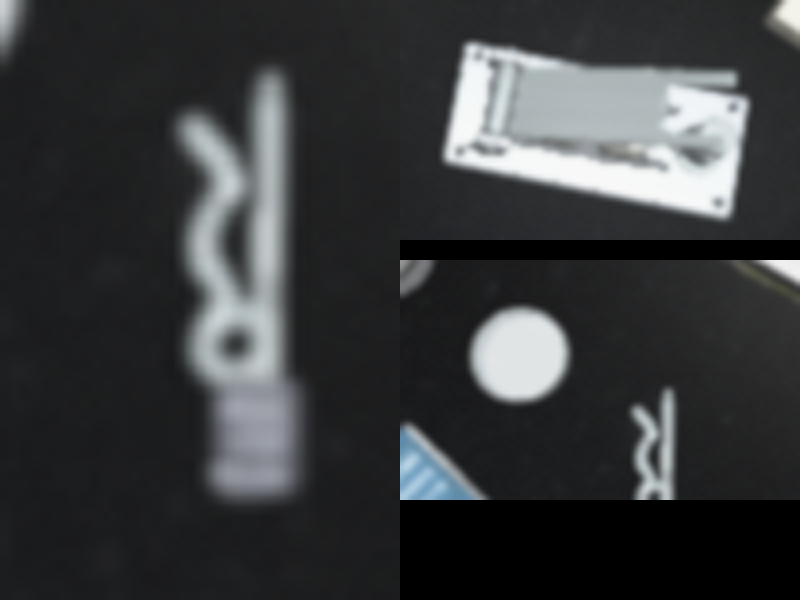

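The crop confirms it: the steel cotter's tip is at about px (166.5,211.4) and its grey plastic grip at about (165,248), with the bow on the left. The carrier plate's corners are also clear.

```bash
cat >> h.py <<'E'
def cam(f):
    fl=f["image"].shape[0]/2/np.tan(np.radians(f["fovy"])/2)
    return fl,R.from_euler("xyz",f["attitude"],degrees=True),f
def ray(f,uv,z):
    "pixel -> world point on plane z"
    fl,A,_=cam(f); d=A.apply([(uv[0]-f["cx"])/fl,-(uv[1]-f["cy"])/fl,-1.]); e=f["eye"]
    return e+d*(z-e[2])/d[2]
def proj(f,P):
    fl,A,_=cam(f); q=A.inv().apply(np.atleast_2d(P)-f["eye"])
    return np.c_[f["cx"]+fl*q[:,0]/-q[:,2],f["cy"]-fl*q[:,1]/-q[:,2]]
E
python3 - <<'E'
from h import *
import pickle
np.set_printoptions(precision=1,suppress=True)
f=pickle.load(open("top0.pkl","rb"));s=pickle.load(open("scene0.pkl","rb"))
from scipy.optimize import least_squares
c=np.array([(467,42),(748,97),(732,218),(444,160)])
px=np.c_[300+(c[:,0]-400+.5)/4-.5,175+(c[:,1]+.5)/4-.5]
M=np.array([(45,105),(45,-105),(-45,-105),(-45,105)])
W=np.array([ray(f,p,12)[:2] for p in px]);print(W, [np.linalg.norm(W[i]-W[i-1]) for i in range(4)])
def T(p,m): 
    a=p[2];return np.c_[p[0]+np.cos(a)*m[:,0]-np.sin(a)*m[:,1],p[1]+np.sin(a)*m[:,0]+np.cos(a)*m[:,1]]
r=least_squares(lambda p:(T(p,M)-W).ravel(),[450,-50,0]);print("carrier",r.x[:2],np.degrees(r.x[2]),r.fun)
print("hinge,stud",T(r.x,np.array([(0,75),(0,-75),(0,-5)])))
g=lambda u,v:(140+(u+.5)/10-.5,205+(v+.5)/10-.5)
for n,u,v,z in [("tip",270,68,3.5),("leg lo",268,300,3.5),("leg mid",270,180,3.5),("bowend",185,113,3.5),("coil",235,343,3.5),("gTL",214,383,18),("gTR",300,380,18),("gBL",210,495,18),("gBR",298,495,18)]:
    print(n,ray(f,g(u,v),z))
print("petri",ray(f,(129.5,203),8),"table corner",ray(f,(237,206),160))
cc=np.c_[T(r.x,M),np.full(4,12)];print(proj(s,cc))
st=np.r_[T(r.x,np.array([(0,-75)]))[0],71];print(proj(s,st),proj(f,st))
E
```

```text
[[ 632.3 -163.9]
 [ 589.1 -368.9]
 [ 499.9 -352.3]
 [ 544.4 -144.9]] [np.float64(89.95700096706427), np.float64(209.46498287202297), np.float64(90.72887113782451), np.float64(212.0606291971378)]
carrier [ 566.5 -257.5] -11.904876339295912 [-0.2 -0.1 -0.3 -0.6  0.8  1.3 -0.3 -0.6]
hinge,stud [[ 581.9 -184.1]
 [ 551.  -330.9]
 [ 565.4 -262.4]]
tip [559.5 275.7   3.5]
leg lo [491.2 273.6   3.5]
leg mid [526.4 274.4   3.5]
bowend [546.4 299.9   3.5]
coil [478.8 282.7   3.5]
gTL [465.9 283.9  18. ]
gTR [466.5 259.5  18. ]
gBL [434.1 283.7  18. ]
gBR [433.8 258.9  18. ]
petri [584.5 383.4   8. ] table corner [543.3  53.5 160. ]
[[332.1 234.1]
 [360.  273.1]
 [326.  278.3]
 [301.9 238.2]]
[[339.9 249.3]] [[379.5 208.1]]
```

```bash
python3 - <<'E'
from h import *
im=cv2.imread("pics/scene0.png")
c=cv2.resize(im[205:285,290:370],None,fx=7,fy=7,interpolation=cv2.INTER_CUBIC)
cv2.imwrite("pics/crop2.png",c)
E
```

```text
(no output)
```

View pics/crop2.png

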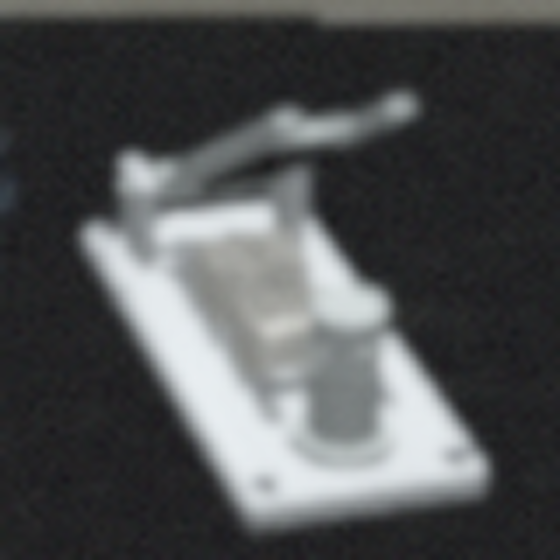

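The scene crop shows the bar raised, with the prong end at about px (347,220). The stud top is at about px (340.4,248.5), against a predicted (339.9,249.3), so the carrier fit holds. Next I go above the bar with the fingers shut.

```bash
cat > g.py <<'E'
# usage: g.py x y z yaw ; from commanded pose (cmd.json) to world target -> tool shift (m), turn about tool z (deg)
import sys,json,numpy as np
c=json.load(open("cmd.json")); t=[float(v) for v in sys.argv[1:5]]
a=np.radians(c[3]); d=np.array(t[:3])-c[:3]
x=d[0]*np.cos(a)+d[1]*np.sin(a); y=d[0]*np.sin(a)-d[1]*np.cos(a)
print("shift %.4f %.4f %.4f turn z %.2f  dist %.0f"%(x/1e3,y/1e3,-d[2]/1e3,-(t[3]-c[3]),np.linalg.norm(d)))
json.dump(t,open("cmd.json","w"))
E
echo "[207.29,-536.353,213.976,21.131]">cmd.json; python3 g.py 564.4 -267.3 214 -11.9
```

```text
shift 0.4301 -0.1222 -0.0000 turn z 33.03  dist 447
```

Call:
send_rows --targets "0.43 -0.122 0 0 0 33 0;0.43 -0.122 0 0 0 33 0;0.43 -0.122 0 0 0 33 0;0.43 -0.122 0 0 0 33 0;0.43 -0.122 0 0 0 33 0;0.43 -0.122 0 0 0 33 0;0.43 -0.122 0 0 0 33 0;0.43 -0.122 0 0 0 33 0;0.43 -0.122 0 0 0 33 0;0.43 -0.122 0 0 0 33 0;0.43 -0.122 0 0 0 33 0;0.43 -0.122 0 0 0 33 0"

```text
time_s: 1.1
ee_pos: [569.4, -262.7, 212.9]
ee_rot: [-179.8, -0.1, -11.5]
force: [-0.8, -1.2, 1.0]
gripper_width: 14.4
gripper_force: 0.0
```

Call:
send_rows --targets "0 0 0.02 0 0 0 0;0 0 0.04 0 0 0 0;0 0 0.06 0 0 0 0;0 0 0.07 0 0 0 0;0 0 0.08 0 0 0 0;0 0 0.09 0 0 0 0;0 0 0.1 0 0 0 0;0 0 0.105 0 0 0 0;0 0 0.11 0 0 0 0;0 0 0.115 0 0 0 0;0 0 0.12 0 0 0 0;0 0 0.125 0 0 0 0"

```text
time_s: 2.1
ee_pos: [564.8, -267.8, 89.1]
ee_rot: [180.0, -0.1, -11.9]
force: [0.1, 0.6, 1.1]
gripper_width: 0.2
gripper_force: 0.5
```

Call:
send_rows --targets "0 0 0.006 0 0 0 0;0 0 0.012 0 0 0 0;0 0 0.018 0 0 0 0;0 0 0.023 0 0 0 0;0 0 0.028 0 0 0 0;0 0 0.032 0 0 0 0;0 0 0.036 0 0 0 0;0 0 0.039 0 0 0 0;0 0 0.041 0 0 0 0;0 0 0.043 0 0 0 0;0 0 0.044 0 0 0 0;0 0 0.044 0 0 0 0"

```text
time_s: 3.1
ee_pos: [564.3, -267.6, 46.2]
ee_rot: [180.0, -0.0, -11.9]
force: [-2.2, 1.4, 7.4]
gripper_width: 0.5
gripper_force: 3.7
```

Call:
send_rows --targets "0 0 0.001 0 0 0 0;0 0 0.002 0 0 0 0;0 0 0.003 0 0 0 0;0 0 0.003 0 0 0 0;0 0 0.003 0 0 0 0;0 0 0.003 0 0 0 0"

```text
time_s: 3.6
ee_pos: [564.4, -267.6, 46.0]
ee_rot: [180.0, -0.1, -11.9]
force: [-6.1, 2.4, 22.0]
gripper_width: 0.7
gripper_force: 10.8
```

```bash
echo "[564.4,-267.3,42,-11.9]">cmd.json; python3 g.py 500 0 200 -5;python3 g.py 451 272 90 1.7
```

```text
shift -0.1181 -0.2483 -0.1580 turn z -6.90  dist 317
shift -0.0725 -0.2667 0.1100 turn z -6.70  dist 297
```

Call:
send_rows --targets "0 0 -0.04 0 0 0 0;0 0 -0.08 0 0 0 0;0 0 -0.12 0 0 0 0;0 0 -0.158 0 0 0 20;-0.118 -0.248 -0.158 0 0 -7 70;-0.118 -0.248 -0.158 0 0 -7 70;-0.118 -0.248 -0.158 0 0 -7 70;-0.118 -0.248 -0.158 0 0 -7 70;-0.118 -0.248 -0.158 0 0 -7 70;-0.118 -0.248 -0.158 0 0 -7 70;-0.118 -0.248 -0.158 0 0 -7 70;-0.118 -0.248 -0.158 0 0 -7 70"

```text
time_s: 4.6
ee_pos: [498.2, 3.7, 200.1]
ee_rot: [-179.9, 0.1, -4.6]
force: [-0.6, -0.1, -0.0]
gripper_width: 57.5
gripper_force: 0.0
```

Call:
send_rows --targets "-0.0725 -0.2667 0 0 0 -6.6 70;-0.0725 -0.2667 0 0 0 -6.6 70;-0.0725 -0.2667 0 0 0 -6.6 70;-0.0725 -0.2667 0 0 0 -6.6 70;-0.0725 -0.2667 0 0 0 -6.6 70;-0.0725 -0.2667 0.04 0 0 -6.6 70;-0.0725 -0.2667 0.08 0 0 -6.6 70;-0.0725 -0.2667 0.11 0 0 -6.6 70;-0.0725 -0.2667 0.11 0 0 -6.6 70;-0.0725 -0.2667 0.11 0 0 -6.6 70;-0.0725 -0.2667 0.11 0 0 -6.6 70;-0.0725 -0.2667 0.11 0 0 -6.6 70"

```text
time_s: 5.6
ee_pos: [451.8, 271.4, 91.2]
ee_rot: [-179.9, -0.1, 1.7]
force: [0.1, -0.3, 0.8]
gripper_width: 64.1
gripper_force: 0.0
```

```bash
python3 - <<'E'
from h import *
import pickle
f=eyes.grab_frame("top"); pickle.dump(f,open("top1.pkl","wb"))
im=f["image"]
def c(x,y,w,h,s): return cv2.resize(im[y:y+h,x:x+w],None,fx=s,fy=s,interpolation=cv2.INTER_CUBIC)
o=np.zeros((600,800,3),np.uint8); o[:480,:320]=c(145,205,40,60,8); o[:360,320:800]=c(345,170,60,45,8)
cv2.imwrite("pics/crop3.png",o); print(env.state()["ee_pos"],env.state()["ee_rot"])
E
```

```text
[451.91956305 271.36482481  91.59835928] [-179.91077189   -0.18868765    1.67188084]
```

View pics/crop3.png

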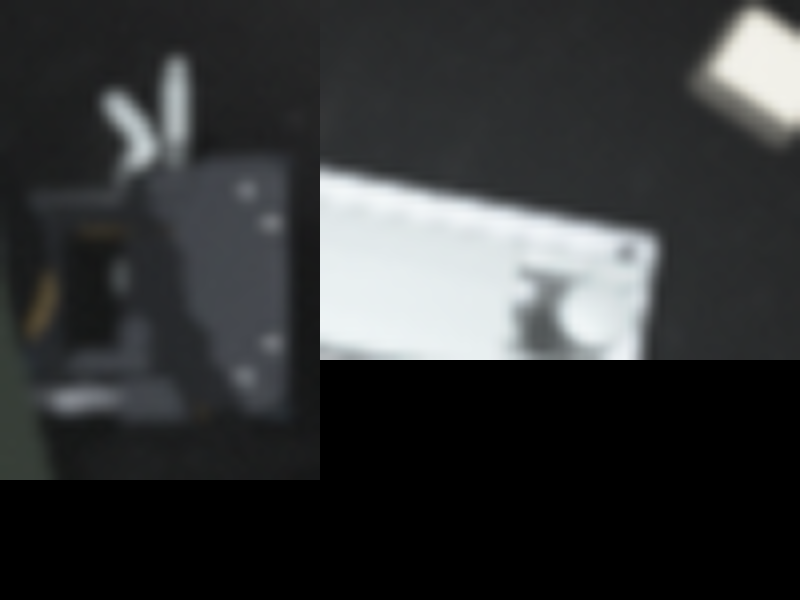

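The crop shows the stud top at about px (379.2,208.1), against a predicted (379.5,208.1), and the bar is down. The gripper stands over the grip, with the leg tip showing at about px (166.7,211.7). I descend and grip.

Call:
send_rows --targets "0 0 0.03 0 0 0 70;0 0 0.05 0 0 0 70;0 0 0.065 0 0 0 70;0 0 0.075 0 0 0 70;0 0 0.082 0 0 0 70;0 0 0.087 0 0 0 70;0 0 0.087 0 0 0 70;0 0 0.087 0 0 0 40;0 0 0.087 0 0 0 10;0 0 0.087 0 0 0 10;0 0 0.087 0 0 0 10;0 0 0.087 0 0 0 10" --grip_force 30

```text
time_s: 6.65
ee_pos: [450.5, 271.5, 3.3]
ee_rot: [-180.0, -0.0, 1.7]
force: [-0.3, 0.6, 0.4]
gripper_width: 33.0
gripper_force: 0.0
```

Call:
send_rows --targets "0 0 0 0 0 0 5;0 0 0 0 0 0 5;0 0 0 0 0 0 5;0 0 0 0 0 0 5;0 0 0 0 0 0 5;0 0 0 0 0 0 5"

```text
time_s: 7.15
ee_pos: [450.5, 271.5, 3.1]
ee_rot: [-180.0, -0.0, 1.7]
force: [-0.1, 1.4, 2.5]
gripper_width: 21.6
gripper_force: 30.0
```

Call:
send_rows --targets "0 0 -0.02 0 0 0 5;0 0 -0.05 0 0 0 5;0 0 -0.09 0 0 0 5;0 0 -0.13 0 0 0 5;0 0 -0.17 0 0 0 5;-0.019 0.271 -0.2 0 0 0 5;-0.019 0.271 -0.2 0 0 0 5;-0.019 0.271 -0.2 0 0 0 5;-0.019 0.271 -0.2 0 0 0 5;-0.019 0.271 -0.2 0 0 0 5;-0.019 0.271 -0.2 0 0 0 5;-0.019 0.271 -0.2 0 0 0 5"

```text
time_s: 8.15
ee_pos: [438.5, -3.6, 203.1]
ee_rot: [179.9, 0.0, 1.6]
force: [0.4, 0.2, -1.2]
gripper_width: 21.6
gripper_force: 30.0
```

```bash
echo "[440,0,203,1.7]">cmd.json; python3 g.py 423.8 -304.1 53 -11.9
```

```text
shift -0.0252 0.3035 0.1500 turn z 13.60  dist 339
```

Call:
send_rows --targets "-0.0252 0.3035 0 0 0 13.6 5;-0.0252 0.3035 0 0 0 13.6 5;-0.0252 0.3035 0 0 0 13.6 5;-0.0252 0.3035 0 0 0 13.6 5;-0.0252 0.3035 0 0 0 13.6 5;-0.0252 0.3035 0 0 0 13.6 5;-0.0252 0.3035 0.04 0 0 13.6 5;-0.0252 0.3035 0.08 0 0 13.6 5;-0.0252 0.3035 0.12 0 0 13.6 5;-0.0252 0.3035 0.15 0 0 13.6 5;-0.0252 0.3035 0.15 0 0 13.6 5;-0.0252 0.3035 0.15 0 0 13.6 5"

```text
time_s: 9.15
ee_pos: [421.6, -303.1, 50.9]
ee_rot: [-179.8, 0.4, -11.9]
force: [0.5, 0.5, -0.7]
gripper_width: 22.0
gripper_force: 30.0
```

```bash
python3 - <<'E'
from h import *
import pickle
f=eyes.grab_frame("top"); s=eyes.grab_frame("scene")
pickle.dump((f,s),open("p2.pkl","wb"))
def c(im,x,y,w,h,k): return cv2.resize(im[y:y+h,x:x+w],None,fx=k,fy=k,interpolation=cv2.INTER_CUBIC)
o=np.zeros((600,800,3),np.uint8); o[:,:400]=c(f["image"],350,185,40,60,10); o[:480,400:]=c(s["image"],305,225,50,60,8)
cv2.imwrite("pics/crop4.png",o); st=env.state();print(st["ee_pos"],st["ee_rot"],st["time_s"])
E
```

```text
[ 424.72541354 -304.91683995   54.65606625] [ 1.79924936e+02 -1.47742649e-01 -1.18463601e+01] 9.25
```

View pics/crop4.png

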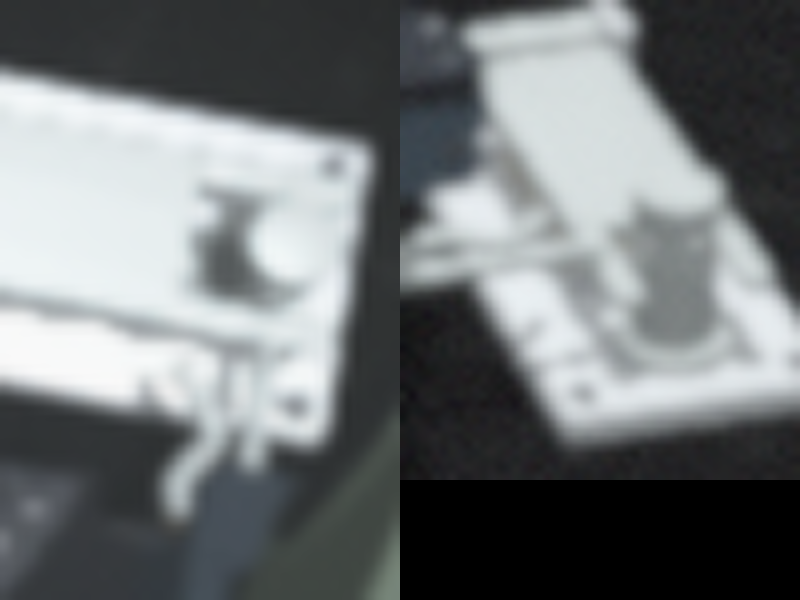

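The top crop shows the leg over the plate from about px (375,231) to (374,220), with low contrast against the white. The scene crop shows the leg pointing at the stud from the left. I'll overlay the predicted wire on contrast-stretched crops.

```bash
cat > ov.py <<'E'
from h import *
def tool2w(st,P,off=(28.5,0,3.1)):
    # cotter-frame points -> world; cotter origin at tool x=off0, underside off2 mm below... TCP z 3.1 at pick
    a=np.radians(st["ee_rot"][2]); P=np.atleast_2d(P).astype(float)+[off[0],off[1],-off[2]]
    r=R.from_euler("z",a); return r.apply(P)+st["ee_pos"]
leg=[(x,0,3.5) for x in np.arange(0,79,6)]
bow=[(13,11,3.5),(30,19,3.5),(46,10.5,3.5),(64,22,3.5)]
def overlay(f,s,st,name):
    o=np.zeros((600,800,3),np.uint8)
    for im,fr,x0,y0,w,h,k,ox in((f["image"],f,355,195,40,60,10,0),(s["image"],s,310,235,40,45,10,400)):
        c=im[y0:y0+h,x0:x0+w].astype(float); c=255*((c/255)**1.6)
        c=cv2.resize(np.clip(c*1.1,0,255).astype(np.uint8),None,fx=k,fy=k,interpolation=cv2.INTER_CUBIC)
        for P,col in((leg,(0,0,255)),(bow,(0,200,0))):
            for u,v in proj(fr,tool2w(st,P)): cv2.circle(c,(int((u-x0+.5)*k),int((v-y0+.5)*k)),2,col,-1)
        H=R.from_euler("z",-11.9,degrees=True).apply([(-14,0,0),(14,0,0),(0,0,18.5)])+[551,-330.9,52.5]
        for u,v in proj(fr,H): cv2.circle(c,(int((u-x0+.5)*k),int((v-y0+.5)*k)),3,(255,0,0),-1)
        o[:h*k,ox:ox+w*k]=c[:600]
    cv2.imwrite(name,o)
E
python3 - <<'E'
from ov import *
import pickle
f,s=pickle.load(open("p2.pkl","rb")); st=dict(ee_pos=np.array([424.5,-304.5,53.5]),ee_rot=[180,0,-11.85])
overlay(f,s,st,"pics/ov1.png"); print(env.state()["ee_pos"])
E
```

```text
[ 424.72541354 -304.91683995   54.65606625]
```

View pics/ov1.png

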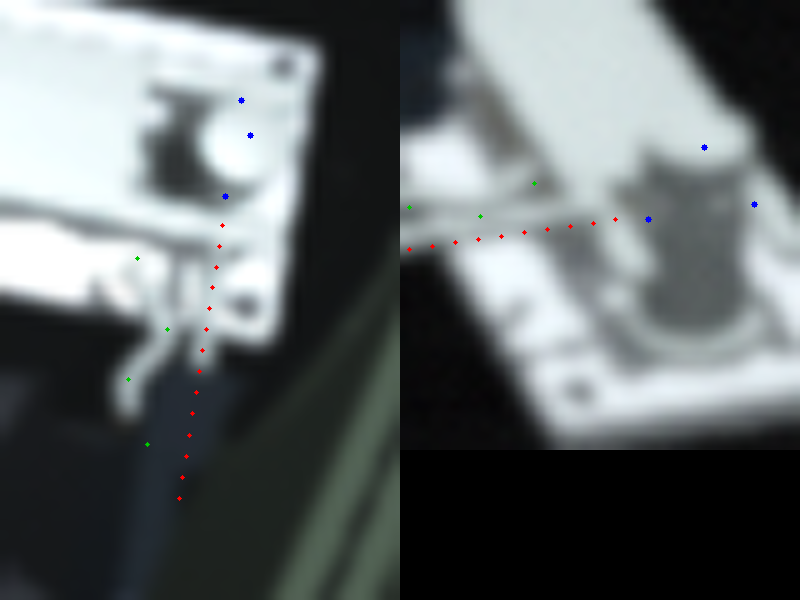

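Call:
send_rows --targets "0 0 0 0 0 0 5;0 0 0 0 0 0 5;0 0 0 0 0 0 5;0 0 0 0 0 0 5;0 0 0 0 0 0 5;0 0 0 0 0 0 5"

```text
time_s: 9.75
ee_pos: [423.6, -304.3, 53.3]
ee_rot: [180.0, -0.0, -11.9]
force: [0.0, -0.2, -1.6]
gripper_width: 21.8
gripper_force: 30.0
```

```bash
python3 - <<'E'
from ov import *
st=env.state(); s=eyes.grab_frame("scene"); f=eyes.grab_frame("top")
print(st["ee_pos"],st["ee_rot"],env.state()["ee_pos"])
overlay(f,s,st,"pics/ov2.png")
import pickle;pickle.dump((f,s,st),open("p3.pkl","wb"))
E
```

```text
[ 423.62551948 -304.27387028   53.34850602] [ 1.79980582e+02 -3.47858745e-02 -1.18621911e+01] [ 423.49640216 -304.257629     53.07687494]
```

View pics/ov2.png

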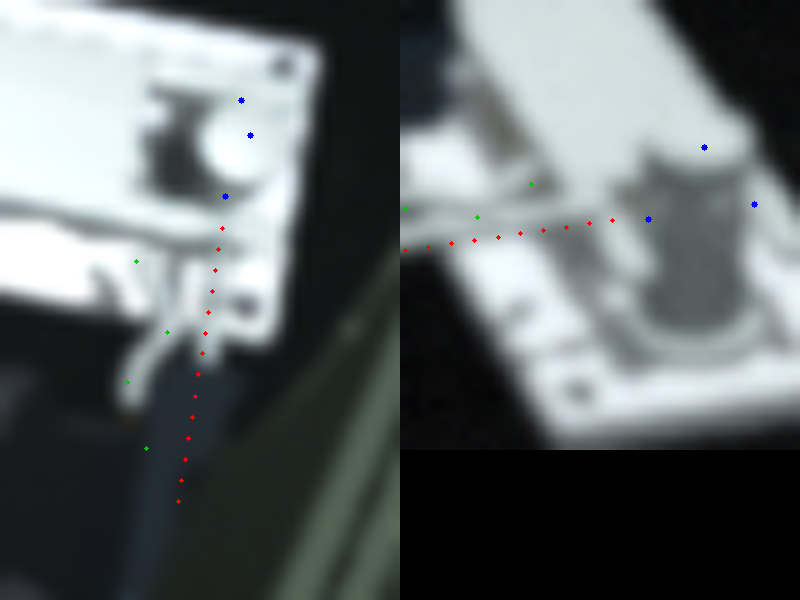

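The scene camera places the stud about 1 px higher than predicted too, so the leg's offset there is calibration. In the top view, leg and hole agree to within 1 mm. I nudge to align and start inserting gently, watching the force.

Call:
send_rows --targets "0 -0.0005 0.001 0 0 0 5;0 -0.0005 0.001 0 0 0 5;0.003 -0.0005 0.001 0 0 0 5;0.006 -0.0005 0.001 0 0 0 5;0.009 -0.0005 0.001 0 0 0 5;0.011 -0.0005 0.001 0 0 0 5;0.013 -0.0005 0.001 0 0 0 5;0.015 -0.0005 0.001 0 0 0 5;0.017 -0.0005 0.001 0 0 0 5;0.019 -0.0005 0.001 0 0 0 5;0.02 -0.0005 0.001 0 0 0 5;0.02 -0.0005 0.001 0 0 0 5"

```text
time_s: 10.85
ee_pos: [443.4, -308.0, 52.0]
ee_rot: [180.0, -0.0, -11.9]
force: [-0.5, -0.2, -0.8]
gripper_width: 21.9
gripper_force: 30.0
```

Call:
send_rows --targets "0.002 0 0 0 0 0 5;0.004 0 0 0 0 0 5;0.006 0 0 0 0 0 5;0.008 0 0 0 0 0 5;0.01 0 0 0 0 0 5;0.012 0 0 0 0 0 5;0.014 0 0 0 0 0 5;0.016 0 0 0 0 0 5;0.018 0 0 0 0 0 5;0.02 0 0 0 0 0 5;0.02 0 0 0 0 0 5;0.02 0 0 0 0 0 5"

```text
time_s: 11.85
ee_pos: [461.3, -310.7, 51.2]
ee_rot: [-179.9, 0.2, -11.8]
force: [-2.9, 3.3, -1.1]
gripper_width: 21.7
gripper_force: 30.0
```

Call:
send_rows --targets "0.003 0 0 0 0 0 5;0.006 0 0 0 0 0 5;0.009 0 0 0 0 0 5;0.012 0 0 0 0 0 5;0.015 0 0 0 0 0 5;0.017 0 0 0 0 0 5;0.019 0 0 0 0 0 5;0.021 0 0 0 0 0 5;0.023 0 0 0 0 0 5;0.025 0 0 0 0 0 5;0.025 0 0 0 0 0 5;0.025 0 0 0 0 0 5"

```text
time_s: 12.85
ee_pos: [489.5, -317.0, 52.2]
ee_rot: [-180.0, -0.3, -11.9]
force: [3.5, 3.7, -2.0]
gripper_width: 21.5
gripper_force: 30.0
```

Call:
send_rows --targets "0.002 0 0 0 0 0 5;0.004 0 0 0 0 0 5;0.006 0 0 0 0 0 5;0.007 0 0 0 0 0 5;0.007 0 0 0 0 0 5;0.007 0 0 0 0 0 5;0.007 0 0 0 0 0 5;0.007 0 0 0 0 0 5"

```text
time_s: 13.52
ee_pos: [493.5, -318.4, 51.9]
ee_rot: [-180.0, 0.1, -11.9]
force: [-3.3, 3.7, 0.1]
gripper_width: 21.7
gripper_force: 30.0
```

```bash
python3 - <<'E'
from ov import *
st=env.state(); s=eyes.grab_frame("scene"); f=eyes.grab_frame("top")
print(st["ee_pos"],st["ee_rot"],st["force"])
overlay(f,s,st,"pics/ov3.png")
E
```

```text
[ 493.52132835 -318.38312283   51.89494396] [-1.79986607e+02  5.59559347e-02 -1.18743788e+01] [-3.33514266  3.72486301  0.12471316]
```

View pics/ov3.png

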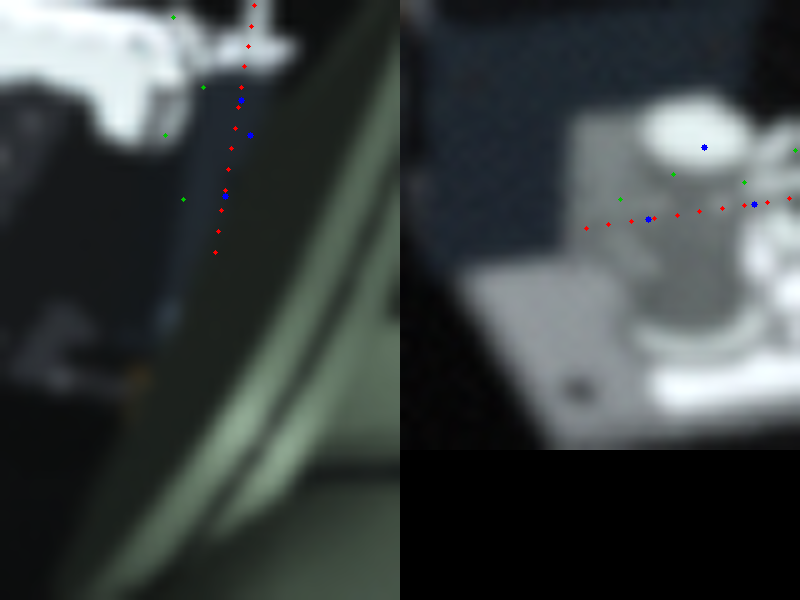

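Call:
send_rows --targets "-0.001 -0.0005 0 0 0 0 5;-0.0015 -0.001 0 0 0 0 5;-0.0015 -0.001 0 0 0 0 5;-0.0015 -0.001 0 0 0 0 5;-0.0015 -0.001 0 0 0 0 5;-0.0015 -0.001 0 0 0 0 5"

```text
time_s: 14.12
ee_pos: [493.3, -317.9, 52.2]
ee_rot: [179.9, -0.1, -11.9]
force: [-0.1, 0.6, -1.1]
gripper_width: 21.9
gripper_force: 30.0
```

Call:
send_rows --targets "0 0 0 0 0 0 15;0 0 0 0 0 0 30;0 0 0 0 0 0 50;0 0 0 0 0 0 50;0 0 0 0 0 0 50;0 0 0 0 0 0 50"

```text
time_s: 14.62
ee_pos: [492.9, -317.4, 52.1]
ee_rot: [180.0, -0.0, -11.9]
force: [0.7, 0.6, -0.2]
gripper_width: 45.5
gripper_force: 0.0
```

Call:
send_rows --targets "0 0 -0.01 0 0 0 50;0 0 -0.03 0 0 0 50;0 0 -0.06 0 0 0 50;0 0 -0.1 0 0 0 50;0 0 -0.14 0 0 0 50;-0.1 0 -0.16 0 0 0 50;-0.15 -0.2 -0.16 0 0 0 50;-0.15 -0.2 -0.16 0 0 0 50;-0.15 -0.2 -0.16 0 0 0 50;-0.15 -0.2 -0.16 0 0 0 50;-0.15 -0.2 -0.16 0 0 0 50;-0.15 -0.2 -0.16 0 0 0 50"

```text
time_s: 15.62
ee_pos: [384.9, -87.4, 212.9]
ee_rot: [-179.9, -0.0, -11.8]
force: [0.1, 0.3, -0.3]
gripper_width: 45.3
gripper_force: 0.0
```

```bash
python3 - <<'E'
from ov import *
s=eyes.grab_frame("scene"); f=eyes.grab_frame("top")
st=dict(ee_pos=np.array([493.3,-317.9,52.1]),ee_rot=[180,0,-11.9])
overlay(f,s,st,"pics/ov4.png")
t=f["image"];o=cv2.imread("pics/ov4.png")
o[450:600,400:800]=cv2.resize(t[160:250,320:440],(200,150)).repeat(2,axis=1)
def c(im,x,y,w,h,k): return cv2.resize(im[y:y+h,x:x+w],None,fx=k,fy=k,interpolation=cv2.INTER_CUBIC)
o[:,:400]=c(t,355,195,40,60,10); o[:450,400:]=c(s["image"],310,235,40,45,10)
o[450:600,400:600]=cv2.imread("pics/ov4.png")[:600,:400][0:300:2,0:400:2]
cv2.imwrite("pics/fin.png",o); q=env.state();print(q["time_s"],q["ee_pos"],q["force"])
E
```

```text
15.7167 [385.96982329 -88.37885839 213.08774212] [ 0.33090209 -0.71613833  1.01731654]
```

View pics/fin.png

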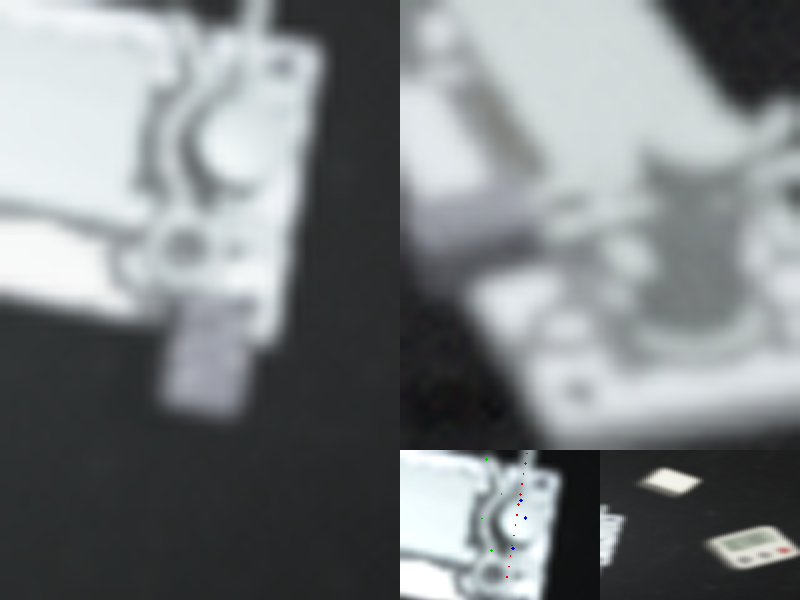

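The final picture shows the bow's arch round the stud and the coil at about px (373,219), 28 mm before the hole centre against the nominal 30. The leg tip comes out on the far side at about (380,195). The gripper is clear, and the timer and wax block look untouched, so I hand in.

```bash
python3 -c "
from h import *
print(env.job_done())"
```

```text
the job is handed in; nothing more can be done
None
```

I closed the bar over the stud, pushed the cotter home with its bow snapped round the stud, and handed the job in at about 16 s; no verdict came back, but the last pictures show the cotter seated to within about 2 mm.

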